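# Check-weigh two clamp blocks and sort them

### The job

Find out which of the two black clamp blocks on the perforated deck are solid and which are cored out, using the check balance. One block at a time, slide it onto the pan, let go and let the beam settle; then push it off, fully onto the far shelf if the pan has sunk (heavy) or fully onto the near shelf if the pan stays up (light), before doing the other block the same way. Both blocks may turn out heavy, both light, or one of each; slide the blocks without lifting them, keep them the right way up, and do not disturb the phone, hex key or screwdriver.

Things in the scene. Friction and masses are not known exactly. Their poses are not given: they have to be found in the camera images.
- balance: Check balance fixed on the table, 460 x 490 mm. Origin: table level, under the pan centre. Its x points away from the robot to the far shelf, -x to the near shelf, -y to the deck, +y along the beam. Pivot at y 100 mm; counterweight (60 mm wide, top 90 mm over the table) at y 200; needle at y 100 with a card 80 mm wide behind it (x -34), 170 mm high. Deck, pan and shelves share these axes.
- deck: Perforated aluminium deck plate, 230 mm (x) by 180 mm (y), flat, no rims; origin at the centre of its top face, 150 mm to -y of the pan centre and 85 mm above the table; axes as the balance. It ends 5 mm before the pan.
- pan: Square flat steel pan, 110 x 110 mm, no rim; origin at the centre of its top face. Always stays level, wherever the load lies on it. Up (empty or light load): top 84 mm above the table, 1 mm under the deck. Sinks 12 mm under a load of more than about 350 g and then stays at its lower stop; comes up again when unloaded.
- beam (a joint): Tilt of the balance beam in rad: 0 = pan up (empty or light block), 0.12 = pan fully down (heavy block). It goes to one end or the other, settling within about 1 s.
- needle_tip (a point): Tip of the upright black needle on the beam, 130 mm above the pivot (which is 55 mm above the table); it leans about 15 mm towards the deck (-y of the balance) when the pan is down.
- shelf_far: Grey shelf beyond the pan, for HEAVY blocks, 165 mm (x) by 160 mm (y), room for both blocks one behind the other. Origin: centre of its top face, 142.5 mm to +x of the pan centre, 70 mm above the table (14 mm under the raised pan, 2 mm under the sunk pan). It begins 5 mm from the pan's edge; a lip at its outer end stands 18 mm above it.
- shelf_near: The same shelf on the robot's side of the pan (centre 142.5 mm to -x of the pan centre, top 70 mm above the table). For LIGHT blocks.
- block_a: Black clamp block, 65 x 65 mm square, 36 mm high plus a raised rib along its own x, 30 mm wide and 8 mm high, on top (44 mm in all). Origin at the centre of its underside, z up. Weighs between 0.21 and 0.51 kg, unknown; starts on the deck on the robot's side.
- block_b: The other clamp block, same look and size, weight unknown, 0.21 to 0.51 kg independently; starts on the deck on the far side.
- phone: Bystander: phone, 146 x 70 x 9 mm, lying on the table to the right. Leave alone.
- hexkey: Bystander: L-shaped steel hex key, 100 mm, lying on the table to the right. Leave alone.
- driver: Bystander: screwdriver lying on the table to the left. Leave alone.

How it is judged (in metres and radians):
On the way, in this order (a step that is already met when the one before it is completed fails the run):
1. a first block lies on the pan alone, flat and untouched, and the beam has settled (((contact force between block_a and pan above 1.5 N and contact force between block_a and deck below 0.05 N and contact force between block_a and shelf_far below 0.05 N and contact force between block_a and shelf_near below 0.05 N and angle between block_a's own z axis and vertical below 0.08 rad and linear speed of block_a below 0.02 m/s and velocity of joint beam between -0.05 and 0.05 rad/s and contact force between each of pan, block_a and the fingers below 0.1 N and contact force between each of pan, block_a and the arm below 0.1 N and contact force between block_b and pan below 0.05 N) or (contact force between block_b and pan above 1.5 N and contact force between block_b and deck below 0.05 N and contact force between block_b and shelf_far below 0.05 N and contact force between block_b and shelf_near below 0.05 N and angle between block_b's own z axis and vertical below 0.08 rad and linear speed of block_b below 0.02 m/s and velocity of joint beam between -0.05 and 0.05 rad/s and contact force between each of pan, block_b and the fingers below 0.1 N and contact force between each of pan, block_b and the arm below 0.1 N and contact force between block_a and pan below 0.05 N))), for 0.4 s.
2. the first block lies on a shelf and the other lies on the pan, flat and untouched, the beam settled (((contact force between block_a and pan above 1.5 N and contact force between block_a and deck below 0.05 N and contact force between block_a and shelf_far below 0.05 N and contact force between block_a and shelf_near below 0.05 N and angle between block_a's own z axis and vertical below 0.08 rad and linear speed of block_a below 0.02 m/s and velocity of joint beam between -0.05 and 0.05 rad/s and contact force between each of pan, block_a and the fingers below 0.1 N and contact force between each of pan, block_a and the arm below 0.1 N and contact force between block_b and pan below 0.05 N and (contact force between block_b and shelf_far above 1 N or contact force between block_b and shelf_near above 1 N)) or (contact force between block_b and pan above 1.5 N and contact force between block_b and deck below 0.05 N and contact force between block_b and shelf_far below 0.05 N and contact force between block_b and shelf_near below 0.05 N and angle between block_b's own z axis and vertical below 0.08 rad and linear speed of block_b below 0.02 m/s and velocity of joint beam between -0.05 and 0.05 rad/s and contact force between each of pan, block_b and the fingers below 0.1 N and contact force between each of pan, block_b and the arm below 0.1 N and contact force between block_a and pan below 0.05 N and (contact force between block_a and shelf_far above 1 N or contact force between block_a and shelf_near above 1 N)))), for 0.4 s.
At the end, for the whole second after the job is handed in: Each block lies flat (within 0.08 rad), at rest and released, carried by the far shelf if it is heavier than about 350 g or by the near shelf if it is lighter (within 5 % of that weight either shelf will do), nothing touches the pan and it is up again ((contact force between block_a and shelf_far above 3.25 N or contact force between block_a and shelf_near between 1.8 and 3.62 N) and contact force between each of block_a, block_b and pan below 0.05 N and angle between each of block_a, block_b's own z axis and vertical below 0.08 rad and linear speed of each of block_a, block_b below 0.02 m/s and contact force between each of block_a, block_b and the fingers below 0.1 N and contact force between each of block_a, block_b and the arm below 0.1 N and (contact force between block_b and shelf_far above 3.25 N or contact force between block_b and shelf_near between 1.8 and 3.62 N) and value of joint beam below 0.03 rad).
It fails at once if the phone is disturbed (moved more than 25 mm) (distance of phone from where it was at the start of the episode above 0.025 m).
It fails at once if the hexkey is disturbed (moved more than 25 mm) (distance of hexkey from where it was at the start of the episode above 0.025 m).
It fails at once if the driver is disturbed (moved more than 25 mm) (distance of driver from where it was at the start of the episode above 0.025 m).
It fails at once if a clamp block is tipped over or dropped off the balance (angle between any of block_a, block_b's own z axis and vertical above 0.8 rad or height (world z) of any of block_a, block_b below 0.05 m).
It fails at once if a clamp block is lifted more than 25 mm above the deck (height (world z) of any of block_a, block_b above 0.11 m).
It also fails if it takes over 72 s, if anything falls off the work surface, if the arm or the gripper's body presses on something with over 40 N, if the wrist force passes 120 N, or if a joint passes its speed limit or range.

### The arm

A 6-joint arm with a two-finger parallel gripper is mounted at the origin on the work surface. World frame = base frame: x ahead of the robot, y to its left, z up, the work surface at z = 0. Lengths are in mm, angles in degrees, forces in N, time in s.
With the tool pointing down it reaches from about 425 to 950 mm from the base axis. Payload 14.7 kg.
Tool frame: the origin (TCP) lies on the centre line of the jaws, within the pads' length; the fingertips stand 17 mm ahead of it and the grasp point (between the pads) lies 2 mm behind it; z points along the fingers, y is the line along which they close (so a half turn about z gives the same grasp; the last joint's range is limited). The gripper opens to 85 mm and grips with 20 to 120 N. Pads are 22 mm wide; open, the fingers measure 114 mm over their backs; the gripper's body (76 mm by 85 mm) begins 54 mm behind the grasp point. The pads swing forward as they close: fully open they stand 13 mm farther back than shut.
Start: joints at [-69.248, 27.513, 91.461, -0, 61.026, -2.67], TCP at [258.396, -596.426, 248.297] pointing down, gripper open.
Joint ranges: [-157.49, 157.49], [-46.99, 117.5], [13.45, 153.17], [-89.5, 269.5], [5.16, 153.95], [-167.48, 167.48]. Speed limits (degrees/s): [108.29, 108.29, 136.94, 172.46, 172.46, 172.46].

### API

Orientations are given as [roll, pitch, yaw] about the fixed x, y, z axes, in that order (R = Rz(yaw) Ry(pitch) Rx(roll)).
In Python, from rig import manip, camrig, workorder gives the robot as it stands (manip), with the cameras (camrig) and the job (workorder).
- The arm moves only by the tool shift_gripper, called by a JSON object that holds its "method" and its "body". Schema: {"type":"object","properties":{"offsets":{"type":"object","properties":{"motion":{"type":"array","items":{"type":"array","items":{"type":"number"},"minItems":7,"maxItems":7},"minItems":1,"maxItems":8}},"additionalProperties":false,"required":["motion"]},"only":{"type":"string"},"quiet":{"type":"boolean"},"lines":{"type":"string"}},"required":["offsets"],"additionalProperties":false}. offsets is an object whose key "motion" holds a list of rows, 1 to 8 of them, each of 7 numbers: dx, dy, dz in mm, then a rotation vector rx, ry, rz in degrees, then the opening from 0.0 (shut) to 1.0 (fully open); each row shifts and turns the commanded pose from where the row before left it, along the tool's axes as they then stand; what a row does not reach is not made up. A row lasts 1/8 s, in which the tool goes at most 62.5 mm and 10.7 degrees, less where a joint would pass 70% of its speed; a pose out of reach is approached as far as the arm can. The fingers move at their own pace and stop on an object; the grip force is fixed at half the most. Time passes only in rows, so rows that do not move let the fingers close. The tool returns the time, the measured TCP pose, the force, the opening and the grip force at its end. only (a regular expression) keeps the lines of the reply that match it, lines (a string "A,B") keeps lines A to B, and quiet returns only ok. Input that does not fit is refused with a message, and nothing moves.
- manip.read_state(): the state, without advancing time (a new reading comes with each control period).
- camrig.get_image(name): name is "side" or "top" or "wrist"; returns the picture (384x512x3 uint8, red, green, blue); there is no depth.
- camrig.camera_params(name): a dict with "vertical_fov" (degrees; the focal length in pixels is half the picture's height over the tangent of half this angle, whatever the lens; pixels are square), "cx", "cy" (the principal point, pixels), "cam_to_world" (4x4, takes a point from camera to world coordinates); the wrist camera has in their place "mount" (4x4, takes a point from camera to tool coordinates, whose origin is the TCP and whose axes are the flange's). Camera axes: x right, y up, looking along -z (the intrinsics and any distortion apply to the point x, -y, -z); pixel columns grow to the right and rows downward; lengths in mm; the calibration is good to about 2 mm. The wrist camera is an equidistant fisheye: a pixel r from the principal point sees the ray r / f radians off the axis. A picture is of the moment at which its call begins: read the wrist's pose just before it. camera_params takes no time and is no camera call.
- workorder.sign_off(): hands the job in; it is judged then, once.
The state is a dict: "time_s": time; "joint_pos": joint angles; "joint_velocities": joint speeds; "joint_efforts": joint torques, N m; "ee_pos": TCP position; "orientation": TCP orientation; "contact_force": force on the tool from outside, world axes, zero at the start; "ft_torque": the same for the moment, N m; "finger_gap": opening from 0.0 (shut) to 1.0 (fully open); "grasp_force": force on a finger pad.
Only numpy, scipy, OpenCV 4.12 (cv2) and the standard library are available. Lean on these libraries where they do the work, as an engineer would, in place of code of your own. Each camera call takes 0.05 s, during which the arm holds its last target. There are 200 camera calls.

## Working session

There is one attempt and no reset: what is moved stays moved. The work goes in short steps, Python scripts to look and compute and a tool call to move; the robot and the scene stay as the last step left them, time stands still between calls to the robot, and variables do not carry over. Pictures are saved under pics/ and viewed, at most 10 in all, crops included, and the job is handed in when it is done.

```bash
ls; mkdir -p pics; cat > h.py <<'E'
import numpy as np,cv2
from rig import manip, camrig, workorder
def snap(n,f):
    im=camrig.get_image(n); cv2.imwrite('pics/'+f,cv2.cvtColor(im,cv2.COLOR_RGB2BGR)); return im
E
python3 - <<'E'
from h import *
for n in('side','top'):
    snap(n,n+'0.png'); p=camrig.camera_params(n); print(n,{k:(np.round(v,3).tolist() if not isinstance(v,str) else v) for k,v in p.items()})
s=manip.read_state(); print(s)
E
```

```text
pics
rig.py
side {'vertical_fov': 53.268, 'cx': 258.394, 'cy': 190.491, 'cam_to_world': [[-0.73, 0.35, -0.588, -196.889], [-0.683, -0.403, 0.609, 823.429], [-0.024, 0.846, 0.533, 829.27], [0.0, 0.0, 0.0, 1.0]]}
top {'vertical_fov': 57.128, 'cx': 257.813, 'cy': 195.753, 'cam_to_world': [[0.004, 0.999, -0.045, 499.903], [-1.0, 0.005, 0.011, 8.224], [0.011, 0.045, 0.999, 1167.114], [0.0, 0.0, 0.0, 1.0]]}
{'time_s': 0.1, 'joint_pos': array([-6.92465451e+01,  2.75460087e+01,  9.14915241e+01, -1.03051556e-03,
        6.10266351e+01, -2.66899216e+00]), 'joint_velocities': array([ 0.03169927, -0.13517218, -0.0887067 ,  0.00103548,  0.03479798,
        0.08105752]), 'joint_efforts': array([ 1.29402517e-03, -9.52254224e+01, -4.31040394e+01, -1.94824147e-04,
        5.32136430e-03,  4.11659954e-06]), 'ee_pos': array([ 258.27392931, -596.08478165,  247.73042689]), 'orientation': array([-1.79935860e+02, -2.08802593e-03,  2.34229456e+01]), 'contact_force': array([ 0.04052653, -0.10375386,  0.61523485]), 'ft_torque': array([ 0.00992472, -0.00784143,  0.02185549]), 'grasp_force': 0.0, 'finger_gap': 1.004004300974985}
```

View pics/top0.png

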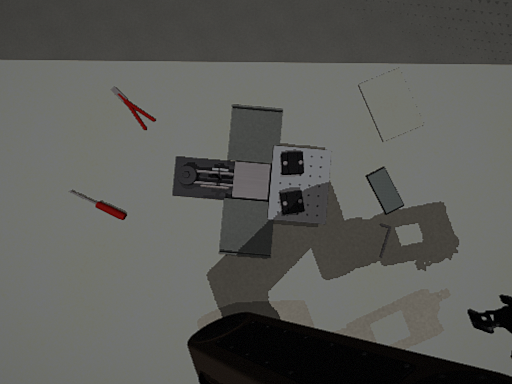

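View pics/side0.png

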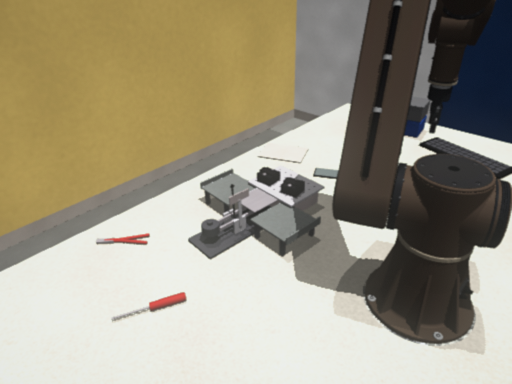

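The top view shows the deck around (300,186), the pan around (252,180) and the blocks at (292,163) and (291,202). The far shelf is at (255,133) and the near shelf at (246,227). I'll enlarge both views to pick out corners.

```bash
python3 - <<'E'
import cv2
t=cv2.imread('pics/top0.png')[95:265,165:340]; s=cv2.imread('pics/side0.png')[140:260,180:340]
cv2.imwrite('pics/tc.png',cv2.convertScaleAbs(cv2.resize(t,None,fx=3.5,fy=3.5,interpolation=2),alpha=1.5,beta=20)[:600])
cv2.imwrite('pics/sc.png',cv2.convertScaleAbs(cv2.resize(s,None,fx=5,fy=5,interpolation=2),alpha=1.3,beta=20))
E
```

```text
(no output)
```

View pics/tc.png

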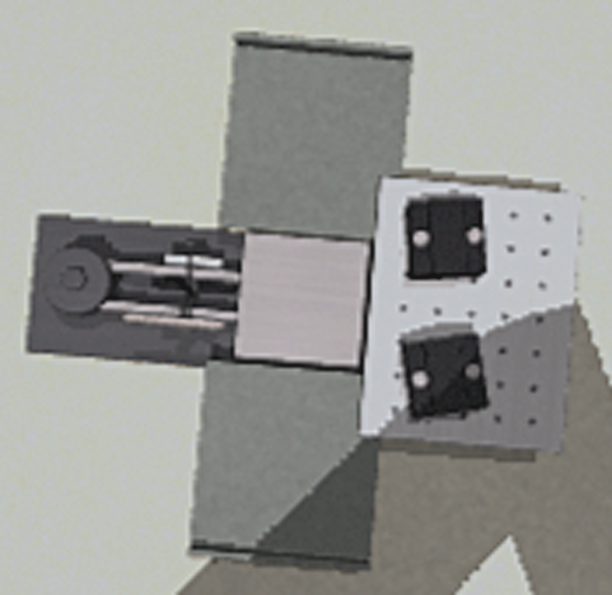

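View pics/sc.png

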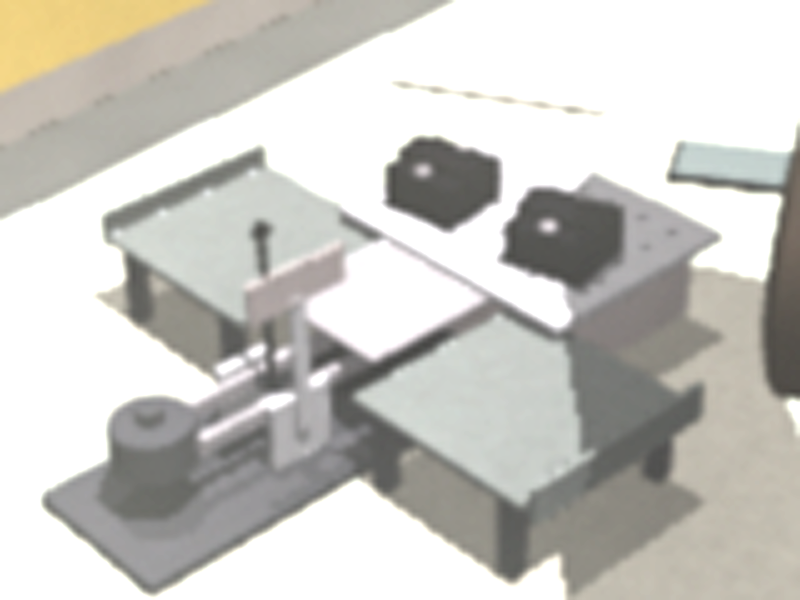

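The enlarged top view gives these crop positions:

| Feature | Crop pixels |
|---|---|
| Deck corners | (379,178), (580,196), (560,455), (361,437) |
| Pan corners | (247,233), (370,241), (360,367), (235,355) |
| Bolt dots, far block | (421,237), (474,235) |
| Bolt dots, near block | (420,379), (474,371) |

In the side crop, three deck corners are clear at (563,333), (718,238) and (595,177), and the +y bolts are at (423,170) and (548,227). The card's plane runs along the beam.

```bash
cat >> h.py <<'E'
def ray(n,u,v):
    p=camrig.camera_params(n); f=192/np.tan(np.radians(p['vertical_fov']/2)); T=np.array(p['cam_to_world'])
    d=T[:3,:3]@np.array([(u-p['cx'])/f,-(v-p['cy'])/f,-1]); return T[:3,3],d/np.linalg.norm(d)
def proj(n,P):
    p=camrig.camera_params(n); f=192/np.tan(np.radians(p['vertical_fov']/2)); T=np.array(p['cam_to_world'])
    c=(np.atleast_2d(P)-T[:3,3])@T[:3,:3]; return np.c_[p['cx']-f*c[:,0]/c[:,2],p['cy']+f*c[:,1]/c[:,2]]
def tri(a,b):
    A=0;B=0
    for n,q in(('top',a),('side',b)):
        o,d=ray(n,*q); M=np.eye(3)-np.outer(d,d); A=A+M;B=B+M@o
    X=np.linalg.solve(A,B); return X,[np.linalg.norm(proj('top',X)-a),np.linalg.norm(proj('side',X)-b)]
def onz(n,q,z):
    o,d=ray(n,*q); return o+d*(z-o[2])/d[2]
T=lambda x,y:np.array([(x+.5)/3.5-.5+165,(y+.5)/3.5-.5+95])
S=lambda x,y:np.array([(x+.5)/5-.5+180,(y+.5)/5-.5+140])
E
python3 - <<'E'
from h import *
from scipy.optimize import least_squares
np.set_printoptions(precision=1,suppress=True)
for k,a,b in[('deck NL',T(361,437),S(563,333)),('deck NR',T(560,455),S(718,238)),('deck FR',T(580,196),S(595,177)),('deck FL',T(379,178),S(340,213)),
 ('pan N+',T(235,355),S(375,360)),('pan N-',T(360,367),S(487,300)),('pan F-',T(370,241),S(388,240)),('bolt far',T(421,237),S(423,170)),('bolt near',T(420,379),S(548,227))]:
    print(k,*tri(a,b))
obj=[];ob=[]
def add(n,x,y,z,q): obj.append((n,x,y,z)); ob.append(q)
for (x,y),q in zip([(115,-60),(115,-240),(-115,-240),(-115,-60)],[(379,178),(580,196),(560,455),(361,437)]): add('top',x,y,85,T(*q))
for (x,y),q in zip([(55,55),(55,-55),(-55,-55),(-55,55)],[(247,233),(370,241),(360,367),(235,355)]): add('top',x,y,84,T(*q))
for (x,y),q in zip([(-115,-60),(-115,-240),(115,-240)],[(563,333),(718,238),(595,177)]): add('side',x,y,85,S(*q))
for (x,y),q in zip([(-55,55),(-55,-55),(55,-55)],[(375,360),(487,300),(388,240)]): add('side',x,y,84,S(*q))
def W(p,x,y,z):
    c,s=np.cos(p[2]),np.sin(p[2]); return np.array([p[0]+c*x-s*y,p[1]+s*x+c*y,z+p[3]])
res=lambda p:np.concatenate([proj(n,W(p,x,y,z))[0]-q for (n,x,y,z),q in zip(obj,ob)])
r=least_squares(res,[560,0,-.08,0],x_scale=[10,10,.1,10]); p=r.x
print('balance',p[:2],np.degrees(p[2]),p[3]); print(r.fun.reshape(-1,2))
c,s=np.cos(p[2]),np.sin(p[2])
for k,q in[('far',[(421,237),(474,235)]),('near',[(420,379),(474,371)])]:
    A,B=[onz('top',T(*t),123) for t in q]; m=(A+B)/2; d=m-W(p,0,0,123); v=A-B
    print(k,m,'in bal',[c*d[0]+s*d[1],-s*d[0]+c*d[1]],'len',np.linalg.norm(v),'yaw',np.degrees(np.arctan2(-v[0],v[1])))
for k,cs in[('far',[(405,198),(483,195),(487,275),(407,279)]),('near',[(401,340),(480,332),(489,410),(410,418)])]:
    P=np.array([onz('top',T(*t),121) for t in cs]); print(k,P.mean(0),np.linalg.norm(P[0]-P[1]),np.linalg.norm(P[1]-P[2]))
E
```

```text
deck NL [474.5 -35.4  79.1] [np.float64(0.49548432495369527), np.float64(0.44413935130332843)]
deck NR [ 462.3 -208.2   80.5] [np.float64(0.735260085350137), np.float64(0.611496622905678)]
deck FR [ 667.7 -261.1   33.9] [np.float64(11.722380466977464), np.float64(9.176333549564925)]
deck FL [704.5 -50.8  78.2] [np.float64(0.43565245681204995), np.float64(0.3540549247293939)]
pan N+ [546.4  75.9  82.3] [np.float64(0.3579728191944125), np.float64(0.32648789766852104)]
pan N- [537.9 -32.8  80. ] [np.float64(0.2958591725935863), np.float64(0.2586186344427969)]
pan F- [647.4 -43.1  80.7] [np.float64(0.5881103298552792), np.float64(0.4897160672751435)]
bolt far [646.3 -83.6 123.4] [np.float64(0.13019945429860447), np.float64(0.10422522874883856)]
bolt near [525.7 -82.7 122.3] [np.float64(0.05885814240354278), np.float64(0.049442905070711814)]
balance [596.9  14.7] -7.081338632555424 -9.47918972854235
[[  2.9   0.8]
 [  2.6   3. ]
 [ -0.4   2.3]
 [ -1.3   0. ]
 [  1.6  -0.7]
 [  1.5   1.6]
 [ -0.1   0.6]
 [  0.4  -0.5]
 [ -1.5   1.4]
 [  2.7   1.8]
 [-15.2  -8.2]
 [ -0.9   1.6]
 [  0.8   1.5]
 [  0.8   1.3]]
far [ 647.7 -105.9  123. ] in bal [np.float64(65.23166010660319), np.float64(-113.41209780484552)] len 45.21362576959889 yaw 2.4894870714224995
near [ 529.3 -105.5  123. ] in bal [np.float64(-52.285344458744426), np.float64(-127.54310149179545)] len 46.320642231496024 yaw 8.662983357385547
far [ 647.4 -104.4  121. ] 66.76341249728583 68.68745340094598
near [ 529.4 -104.   121. ] 67.58203508042989 66.64591622463522
```

The side "FR" corner was a shadow edge, so I'm dropping it and refitting. The other heights (78–82 mm against 84–85) agree within a few mm.

```bash
cat > fit.py <<'E'
from h import *
from scipy.optimize import least_squares
np.set_printoptions(precision=1,suppress=True)
obj=[]
for z,l in[(85,[(115,-60,379,178),(115,-240,580,196),(-115,-240,560,455),(-115,-60,361,437)]),(84,[(55,55,247,233),(55,-55,370,241),(-55,-55,360,367),(-55,55,235,355)])]:
    obj+=[('top',x,y,z,T(u,v)) for x,y,u,v in l]
for z,l in[(85,[(-115,-60,563,333),(-115,-240,718,238),(115,-60,340,213)]),(84,[(-55,55,375,360),(-55,-55,487,300),(55,-55,388,240)])]:
    obj+=[('side',x,y,z,S(u,v)) for x,y,u,v in l]
def W(p,x,y,z):
    c,s=np.cos(p[2]),np.sin(p[2]); return np.array([p[0]+c*x-s*y,p[1]+s*x+c*y,z+p[3]])
r=least_squares(lambda p:np.concatenate([proj(n,W(p,x,y,z))[0]-q for n,x,y,z,q in obj]),[590,10,-.08,0],x_scale=[10,10,.1,10]);p=r.x
print('balance',p[:2],np.degrees(p[2]),p[3],'rms',np.sqrt(np.mean(r.fun**2)))
c,s=np.cos(p[2]),np.sin(p[2])
for k,m in[('far',(647.5,-105.2)),('near',(529.3,-104.8))]:
    d=np.array(m)-p[:2]; print(k,c*d[0]+s*d[1],-s*d[0]+c*d[1])
E
python3 fit.py
```

```text
balance [596.1  17.7] -4.694805903338512 -4.634151354900137 rms 0.5973225231711026
far 61.32362942352725 -118.25311369797707
near -56.51252647470633 -127.52890817215567
```

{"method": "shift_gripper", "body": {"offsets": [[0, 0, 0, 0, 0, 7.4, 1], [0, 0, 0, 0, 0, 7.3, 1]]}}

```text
refused: offsets: [[0, 0, 0, 0, 0, 7.4, 1], [0, 0, 0, 0, 0, 7.3, 1]] is not of type 'object' (schema: type "object"). Nothing was moved.
```

Nothing moved. I misread the format; it is an object with the rows under "motion". Resending.

{"method": "shift_gripper", "body": {"offsets": {"motion":[[0, 0, 0, 0, 0, 7.4, 1], [0, 0, 0, 0, 0, 7.3, 1]]}}}

```text
time_s: 0.35
ee_pos: [258.3, -596.2, 247.9]
orientation: [-180.0, 0.0, 8.5]
contact_force: [-0.7, -0.7, -0.4]
finger_gap: 1.0
grasp_force: 0.0
```

```bash
cat >> h.py <<'E'
from scipy.spatial.transform import Rotation as Rn
BAL=np.array([596.1,17.7]); BY=-4.7
def b2w(x,y):
    c,s=np.cos(np.radians(BY)),np.sin(np.radians(BY)); return BAL+[c*x-s*y,s*x+c*y]
def go(x,y,z,yaw=None,bal=False):
    if bal: x,y=b2w(x,y)
    s=manip.read_state(); R=Rn.from_euler('xyz',s['orientation'],degrees=True)
    d=R.inv().apply(np.array([x,y,z])-s['ee_pos'])
    print('t',round(s['time_s'],2),'at',s['ee_pos'].round(1),s['orientation'].round(1),'tool d',d.round(1),'dist',np.linalg.norm(d).round(1), '' if yaw is None else ('rz %.1f'%(s['orientation'][2]-yaw)))
E
python3 -c "
from h import *
go(529.3,-105,200,8.7)"
```

```text
t 0.35 at [ 258.3 -596.2  247.9] [-180.     0.     8.5] tool d [ 340.5 -445.8   48.2] dist 563.0 rz -0.2
```

{"method": "shift_gripper", "body": {"offsets": {"motion":[[34, -44.5, 0, 0, 0, 0, 1], [34, -44.5, 0, 0, 0, 0, 1], [34, -44.5, 0, 0, 0, 0, 1], [34, -44.5, 0, 0, 0, 0, 1], [34, -44.5, 0, 0, 0, 0, 1], [34, -44.5, 0, 0, 0, 0, 1], [34, -44.5, 0, 0, 0, 0, 1], [34, -44.5, 0, 0, 0, 0, 1]]}}}

```text
time_s: 1.35
ee_pos: [473.8, -201.6, 248.2]
orientation: [-180.0, 0.0, 8.7]
contact_force: [1.6, -1.3, 0.2]
finger_gap: 0.997
grasp_force: 0.0
```

{"method": "shift_gripper", "body": {"offsets": {"motion":[[34, -44.5, 0, 0, 0, 0, 1], [34, -44.5, 24, 0, 0, 0, 1], [0, 0, 24, 0, 0, 0, 1], [0, 0, 0, 0, 0, 0, 1]]}}}

```text
time_s: 1.85
ee_pos: [525.9, -104.1, 198.8]
orientation: [-179.9, 0.2, 8.8]
contact_force: [-1.2, 0.1, -0.1]
finger_gap: 1.003
grasp_force: 0.0
```

```bash
python3 -c "
from h import *
go(529.3,-105,106,8.7)
s=manip.read_state();snap('wrist','w1.png'); p=camrig.camera_params('wrist');print(p)"
```

```text
t 1.85 at [ 525.9 -104.1  198.8] [-179.9    0.2    8.8] tool d [ 3.6  1.5 92.8] dist 92.8 rz 0.1
{'vertical_fov': 65.70646984690485, 'cx': 256.1455481092737, 'cy': 197.62229858876645, 'mount': array([[ 2.36315528e-04,  9.64258166e-01,  2.64964400e-01,
         6.64135410e+01],
       [ 9.99999638e-01, -4.44523221e-04,  7.25832238e-04,
         4.61828760e-01],
       [ 8.17672491e-04,  2.64964133e-01, -9.64257922e-01,
        -1.25363084e+02],
       [ 0.00000000e+00,  0.00000000e+00,  0.00000000e+00,
         1.00000000e+00]])}
```

View pics/w1.png

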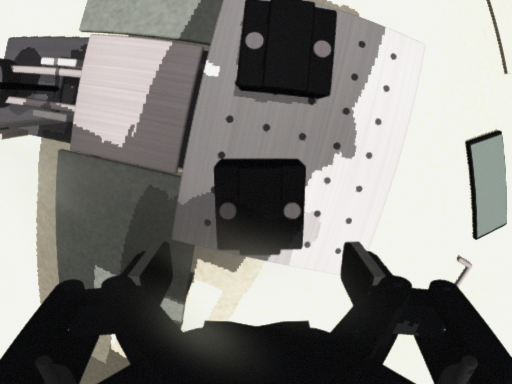

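The wrist view shows the near block's bolts at (228,211) and (292,210) and the far block's at (255,40) and (322,48). The pan corners are at (90,34), (210,45), (182,174) and (70,151). I'll locate these.

```bash
cat >> h.py <<'E'
def wloc(q,z,s):
    p=camrig.camera_params('wrist'); f=192/np.tan(np.radians(p['vertical_fov']/2))
    v=np.array([q[0]-p['cx'],q[1]-p['cy']]); r=np.hypot(*v); th=r/f; u=v/r
    d=np.array([np.sin(th)*u[0],-np.sin(th)*u[1],-np.cos(th)]); M=np.array(p['mount']); R=Rn.from_euler('xyz',s['orientation'],degrees=True).as_matrix()
    d=R@(M[:3,:3]@d); o=s['ee_pos']+R@M[:3,3]; return o+d*(z-o[2])/d[2]
E
python3 - <<'E'
from h import *
s=manip.read_state()
for a,b in[((228,211),(292,210)),((255,40),(322,48))]:
    A,B=wloc(a,123,s),wloc(b,123,s);v=A-B;print((A+B)/2,np.linalg.norm(v),np.degrees(np.arctan2(-v[0],v[1])))
P=np.array([wloc(q,84,s) for q in[(90,34),(210,45),(182,174),(70,151)]]);print(P.round(1),P.mean(0))
for x,y in((55,55),(55,-55),(-55,-55),(-55,55)):print(b2w(x,y))
E
```

```text
[ 527.98418982 -107.69689652  123.        ] 45.91976427851469 9.70327711892641
[ 646.84932235 -108.86602079  123.        ] 45.76937058251102 3.6199987820539263
[[654.2  65.5  84. ]
 [646.8 -48.9  84. ]
 [537.2 -40.2  84. ]
 [544.5  73.9  84. ]] [595.70603023  12.59654164  84.        ]
[655.42167425  68.0084383 ]
[646.4084383  -41.62167425]
[536.77832575 -32.6084383 ]
[545.7915617   77.02167425]
```

```bash
sed -i 's/596.1,17.7/596,14.5/' h.py
```

{"method": "shift_gripper", "body": {"offsets": {"motion":[[2, 3, 20, 0, 0, -0.5, 1], [0, 0, 30, 0, 0, 0, 1], [0, 0, 25, 0, 0, 0, 1], [0, 0, 17, 0, 0, 0, 1], [0, 0, 0, 0, 0, 0, 1], [0, 0, 0, 0, 0, 0, 0.7], [0, 0, 0, 0, 0, 0, 0], [0, 0, 0, 0, 0, 0, 0]]}}}

```text
time_s: 2.9
ee_pos: [530.0, -107.9, 109.6]
orientation: [180.0, -0.1, 9.2]
contact_force: [-2.6, -1.6, 6.7]
finger_gap: 0.748
grasp_force: 66.4
```

{"method": "shift_gripper", "body": {"offsets": {"motion":[[0, 0, 0, 0, 0, 0, 0], [0, 0, 0, 0, 0, 0, 0]]}}}

```text
time_s: 3.15
ee_pos: [530.0, -107.9, 109.6]
orientation: [180.0, -0.1, 9.2]
contact_force: [-2.0, -1.6, 6.0]
finger_gap: 0.745
grasp_force: 66.4
```

```bash
python3 -c "
from h import *
go(0,0,106,-4.7,True)"
```

```text
t 3.15 at [ 530.  -107.9  109.6] [ 1.8e+02 -1.0e-01  9.2e+00] tool d [  84.8 -110.3    3.7] dist 139.1 rz 13.9
```

{"method": "shift_gripper", "body": {"offsets": {"motion":[[0, 0, -1, 0, 0, 0, 0], [0, 0, 0, 0, 0, 0, 0]]}}}

```text
time_s: 3.4
ee_pos: [529.6, -107.7, 109.7]
orientation: [180.0, -0.0, 9.2]
contact_force: [-0.5, 0.4, -4.3]
finger_gap: 0.747
grasp_force: 66.6
```

{"method": "shift_gripper", "body": {"offsets": {"motion":[[0, 0, -1, 0, 0, 0, 0], [0, 0, 0, 0, 0, 0, 0]]}}}

```text
time_s: 3.65
ee_pos: [529.4, -107.6, 110.3]
orientation: [-180.0, 0.0, 9.2]
contact_force: [0.4, -1.0, -3.3]
finger_gap: 0.748
grasp_force: 66.6
```

{"method": "shift_gripper", "body": {"offsets": {"motion":[[0, 0, 0, 0, 0, 7, 0], [0, 0, 0, 0, 0, 6.9, 0], [14, -31, 0, 0, 0, 0, 0], [14, -31, 0, 0, 0, 0, 0], [14, -31, 0, 0, 0, 0, 0], [14, -31, 0, 0, 0, 0, 0], [0, 0, 0, 0, 0, 0, 0], [0, 0, 0, 0, 0, 0, 0]]}}}

```text
time_s: 4.65
ee_pos: [594.9, 11.2, 110.0]
orientation: [180.0, 0.0, -4.6]
contact_force: [-0.0, -0.3, -3.7]
finger_gap: 0.749
grasp_force: 67.2
```

```bash
python3 -c "
from h import *
go(0,-3,110,-4.7,True); snap('top','t2.png')"
```

```text
t 4.65 at [594.9  11.2 110. ] [180.    0.   -4.6] tool d [ 0.9 -0.3  0. ] dist 0.9 rz 0.1
```

{"method": "shift_gripper", "body": {"offsets": {"motion":[[0, 0, 1.5, 0, 0, 0, 0], [0, 0, 0, 0, 0, 0, 1], [0, 0, 0, 0, 0, 0, 1], [0, 0, 0, 0, 0, 0, 1], [0, 0, 0, 0, 0, 0, 1], [0, 0, 0, 0, 0, 0, 1], [0, 0, 0, 0, 0, 0, 1], [0, 0, 0, 0, 0, 0, 1]]}}}

```text
time_s: 5.7
ee_pos: [595.3, 11.4, 108.8]
orientation: [-180.0, 0.0, -4.7]
contact_force: [0.3, -0.3, -0.3]
finger_gap: 0.997
grasp_force: 0.0
```

{"method": "shift_gripper", "body": {"offsets": {"motion":[[0, 0, 0, 0, 0, 0, 1], [0, 0, 0, 0, 0, 0, 1], [0, 0, 0, 0, 0, 0, 1], [0, 0, 0, 0, 0, 0, 1], [0, 0, 0, 0, 0, 0, 1], [0, 0, 0, 0, 0, 0, 1], [0, 0, 0, 0, 0, 0, 1], [0, 0, 0, 0, 0, 0, 1]]}}}

```text
time_s: 6.7
ee_pos: [595.3, 11.4, 108.8]
orientation: [-180.0, 0.0, -4.7]
contact_force: [-0.3, -0.2, 0.5]
finger_gap: 0.999
grasp_force: 0.0
```

```bash
python3 - <<'E'
from h import *
s=snap('side','s2.png')[140:260,180:340];w=snap('wrist','w2.png')
o=np.hstack([cv2.resize(s,(512,384),interpolation=2)[:,:400],cv2.resize(w,(400,300))[:300] if 0 else w[:,:400]])
cv2.imwrite('pics/sw2.png',cv2.convertScaleAbs(o[:,:,::-1],alpha=1.3,beta=20))
E
```

```text
(no output)
```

View pics/sw2.png

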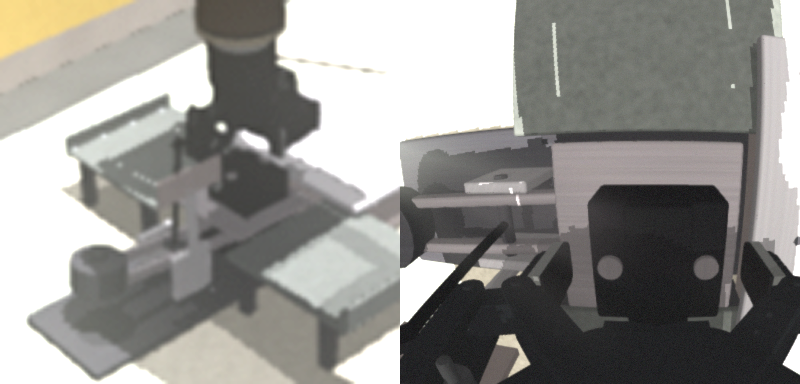

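The needle tip has moved from (262,228) to about (278,219) in the side-crop scale, roughly 15 mm towards the deck, so the pan looks sunk. To confirm, I'll check the block's height from the bolt spacing at (209,268) and (306,268).

```bash
python3 - <<'E'
from h import *
s=manip.read_state()
for z in(122,110):
    A,B=wloc((209,268),z,s),wloc((306,268),z,s);print(z,(A+B)/2,np.linalg.norm(A-B))
for ly in(0,-15): print(ly,[(proj('side',[*b2w(0,100+ly),185])[0]-[180,140])*3.2])
go(0,-3,103,-4.7,True)
E
```

```text
122 [599.43929741   9.92228783 122.        ] 41.8297245554836
110 [592.7888295   10.41094427 110.        ] 46.305495442620106
0 [array([167.65783801, 141.29732158])]
-15 [array([179.06791024, 135.97272709])]
t 6.8 at [595.3  11.4 108.8] [-180.     0.    -4.7] tool d [ 0.4 -0.2  5.8] dist 5.8 rz 0.0
```

The block sits at the sunk height (bolts at about 110 mm), so block_a is heavy and goes to the far shelf.

{"method": "shift_gripper", "body": {"offsets": {"motion":[[0, 0, 6, 0, 0, 0, 1], [0, 0, 0, 0, 0, 0, 1], [0, 0, 0, 0, 0, 0, 0.6], [0, 0, 0, 0, 0, 0, 0], [0, 0, 0, 0, 0, 0, 0], [0, 0, 0, 0, 0, 0, 0], [0, 0, -1.5, 0, 0, 0, 0], [0, 0, 0, 0, 0, 0, 0]]}}}

```text
time_s: 7.8
ee_pos: [595.4, 11.4, 104.4]
orientation: [-180.0, -0.0, -4.7]
contact_force: [-0.6, 1.1, -0.6]
finger_gap: 0.743
grasp_force: 66.1
```

{"method": "shift_gripper", "body": {"offsets": {"motion":[[30, 0, 0, 0, 0, 0, 0], [37, 0, 0, 0, 0, 0, 0], [37, 0, 0, 0, 0, 0, 0], [37, 0, 0, 0, 0, 0, 0], [37, 0, 0, 0, 0, 0, 0], [0, 0, 0, 0, 0, 0, 0], [0, 0, 0, 0, 0, 0, 0]]}}}

```text
time_s: 8.68
ee_pos: [771.9, -3.1, 103.4]
orientation: [180.0, 0.1, -4.7]
contact_force: [-0.5, -0.9, -3.5]
finger_gap: 0.743
grasp_force: 66.8
```

```bash
python3 -c "
from h import *
go(178,-3,103,-4.7,True)"
```

```text
t 8.68 at [771.9  -3.1 103.4] [ 1.8e+02  1.0e-01 -4.7e+00] tool d [ 1.3 -0.2  0.4] dist 1.3 rz 0.0
```

{"method": "shift_gripper", "body": {"offsets": {"motion":[[0, 0, 1.5, 0, 0, 0, 0], [0, 0, 0, 0, 0, 0, 1], [0, 0, 0, 0, 0, 0, 1], [0, 0, 0, 0, 0, 0, 1], [0, 0, 0, 0, 0, 0, 1], [0, 0, -40, 0, 0, 0, 1], [0, 0, -50, 0, 0, 0, 1], [0, 0, 0, 0, 0, 0, 1]]}}}

```text
time_s: 9.68
ee_pos: [775.2, -3.3, 197.8]
orientation: [-180.0, -0.4, -4.7]
contact_force: [0.2, 0.1, -0.4]
finger_gap: 1.001
grasp_force: 0.0
```

{"method": "shift_gripper", "body": {"offsets": {"motion":[[-44, 37, 0, 0, 0, -4, 1], [-44, 37, 0, 0, 0, -4, 1], [-35, 25, 0, 0, 0, 0, 1], [0, 0, 0, 0, 0, 0, 1], [0, 0, 0, 0, 0, 0, 1]]}}}

```text
time_s: 10.3
ee_pos: [648.3, -99.9, 192.7]
orientation: [-180.0, -0.0, 3.3]
contact_force: [-0.5, -0.5, -0.4]
finger_gap: 1.002
grasp_force: 0.0
```

```bash
python3 - <<'E'
from h import *
s=manip.read_state();w=snap('wrist','w3.png');go(647.2,-107.5,106.5,3.2)
t=snap('top','t3.png')[95:265,165:340]
o=np.zeros((384,790,3),np.uint8);o[:,:400]=w[:,:400];o[:379,400:]=cv2.resize(t,(390,379),interpolation=2)
cv2.imwrite('pics/wt3.png',cv2.convertScaleAbs(o[:,:,::-1],alpha=1.3,beta=20))
E
```

```text
t 10.35 at [648.6 -99.5 192.6] [-180.    -0.     3.3] tool d [-1.9  7.9 86.1] dist 86.5 rz 0.1
```

View pics/wt3.png

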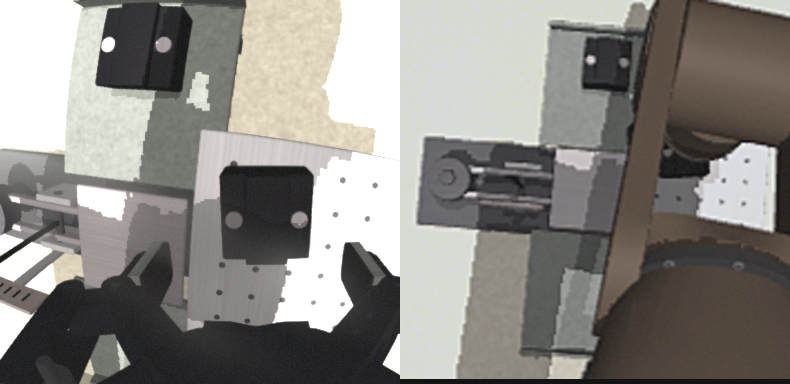

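Block A lies flat on the far shelf, with bolts at (108,44) and (164,44). Block B has bolts at (234,219) and (299,219), ready to grasp.

```bash
python3 - <<'E'
from h import *
s=manip.read_state()
for a,b,z in[((234,219),(299,219),123),((108,44),(164,44),108)]:
    A,B=wloc(a,z,s),wloc(b,z,s);v=A-B;m=(A+B)/2;print(m,np.linalg.norm(v),np.degrees(np.arctan2(-v[0],v[1])), Rn.from_euler('z',-BY,degrees=True).apply([*(m[:2]-BAL),0]))
go(*((wloc((234,219),123,s)+wloc((299,219),123,s))[:2]/2),108,3.2)
E
```

```text
[ 646.56105023 -107.12766773  123.        ] 45.395521714493384 3.2837567477911396 [  60.35702268 -117.07578388    0.        ]
[769.82511066  -2.97479619 108.        ] 46.72089599531953 -4.536287772844792 [174.6724628   -3.17306488   0.        ]
t 10.4 at [648.7 -99.3 192.5] [-180.    -0.     3.4] tool d [-2.6  7.7 84.5] dist 84.9 rz 0.2
```

{"method": "shift_gripper", "body": {"offsets": {"motion":[[-2, 7.5, 20, 0, 0, 0, 1], [0, 0, 30, 0, 0, 0, 1], [0, 0, 22, 0, 0, 0, 1], [0, 0, 12, 0, 0, 0, 1], [0, 0, 0, 0, 0, 0, 1], [0, 0, 0, 0, 0, 0, 0.7], [0, 0, 0, 0, 0, 0, 0], [0, 0, 0, 0, 0, 0, 0]]}}}

```text
time_s: 11.4
ee_pos: [647.1, -107.6, 110.0]
orientation: [180.0, -0.1, 3.3]
contact_force: [-0.6, 1.3, 7.0]
finger_gap: 0.75
grasp_force: 67.1
```

{"method": "shift_gripper", "body": {"offsets": {"motion":[[0, 0, 0, 0, 0, 0, 0], [0, 0, 0, 0, 0, 0, 0], [0, 0, -2, 0, 0, 0, 0], [0, 0, 0, 0, 0, 0, 0], [0, 0, 0, 0, 0, 4, 0], [0, 0, 0, 0, 0, 4, 0], [0, 0, 0, 0, 0, 0, 0]]}}}

```text
time_s: 12.28
ee_pos: [646.3, -107.5, 110.7]
orientation: [-180.0, 0.0, -4.7]
contact_force: [0.1, 0.7, -2.4]
finger_gap: 0.75
grasp_force: 66.2
```

```bash
python3 -c "
from h import *
go(0,-3,110,-4.7,True)"
```

```text
t 12.28 at [ 646.3 -107.5  110.7] [-180.     0.    -4.7] tool d [ -60.  -114.5    0.7] dist 129.3 rz 0.0
```

{"method": "shift_gripper", "body": {"offsets": {"motion":[[-15, -28.5, 0, 0, 0, 0, 0], [-15, -28.5, 0, 0, 0, 0, 0], [-15, -28.5, 0, 0, 0, 0, 0], [-15, -29, 0, 0, 0, 0, 0], [0, 0, 0, 0, 0, 0, 0], [0, 0, 2, 0, 0, 0, 0], [0, 0, 0, 0, 0, 0, 1], [0, 0, 0, 0, 0, 0, 1]]}}}

```text
time_s: 13.28
ee_pos: [596.3, 10.8, 108.8]
orientation: [-180.0, -0.0, -4.7]
contact_force: [0.2, -0.6, 0.1]
finger_gap: 1.003
grasp_force: 0.0
```

{"method": "shift_gripper", "body": {"offsets": {"motion":[[0, 0, 0, 0, 0, 0, 1], [0, 0, 0, 0, 0, 0, 1], [0, 0, 0, 0, 0, 0, 1], [0, 0, 0, 0, 0, 0, 1], [0, 0, 0, 0, 0, 0, 1], [0, 0, 0, 0, 0, 0, 1], [0, 0, 0, 0, 0, 0, 1], [0, 0, 0, 0, 0, 0, 1]]}}}

```text
time_s: 14.28
ee_pos: [595.9, 11.5, 108.8]
orientation: [180.0, 0.0, -4.7]
contact_force: [-0.4, -0.4, -0.1]
finger_gap: 0.997
grasp_force: 0.0
```

{"method": "shift_gripper", "body": {"offsets": {"motion":[[0, 0, 0, 0, 0, 0, 1], [0, 0, 0, 0, 0, 0, 1], [0, 0, 0, 0, 0, 0, 1], [0, 0, 0, 0, 0, 0, 1], [0, 0, 0, 0, 0, 0, 1], [0, 0, 0, 0, 0, 0, 1]]}}}

```text
time_s: 15.02
ee_pos: [595.9, 11.5, 108.8]
orientation: [-180.0, -0.0, -4.7]
contact_force: [-0.4, 0.0, 0.3]
finger_gap: 0.998
grasp_force: 0.0
```

```bash
python3 - <<'E'
from h import *
go(0,-3,103,-4.7,True)
s=snap('side','s4.png')[140:260,180:340];w=snap('wrist','w4.png')
o=np.hstack([cv2.resize(s,(512,384),interpolation=2)[:,:400],w[:,:400]])
cv2.imwrite('pics/sw4.png',cv2.convertScaleAbs(o[:,:,::-1],alpha=1.3,beta=20))
E
```

```text
t 15.03 at [595.9  11.5 108.8] [-180.    -0.    -4.7] tool d [-0.2  0.   5.8] dist 5.8 rz 0.0
```

View pics/sw4.png

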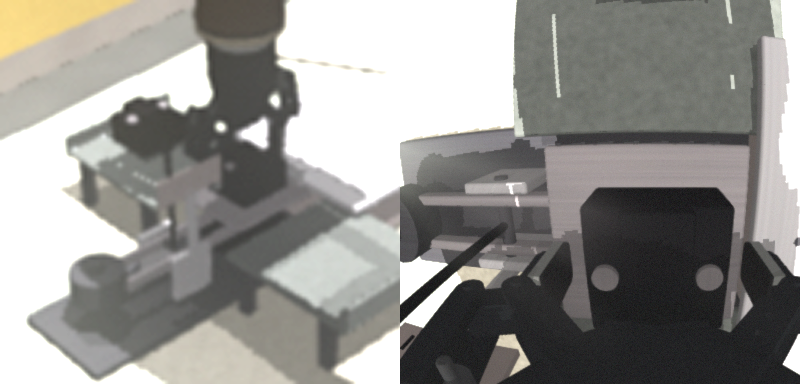

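The bolts at (205,268) and (309,268) are 104 px apart, against 97 px for the sunk pan. The needle is upright at x≈168, so the pan stayed up and block_b is light. It goes to the near shelf.

{"method": "shift_gripper", "body": {"offsets": {"motion":[[0, 0, 0, 0, 0, 0, 0.6], [0, 0, 0, 0, 0, 0, 0], [0, 0, 0, 0, 0, 0, 0], [0, 0, 0, 0, 0, 0, 0], [0, 0, -2, 0, 0, 0, 0], [0, 0, 0, 0, 0, 0, 0]]}}}

```text
time_s: 15.88
ee_pos: [595.9, 11.5, 110.8]
orientation: [-180.0, 0.0, -4.7]
contact_force: [-0.1, -1.1, -2.4]
finger_gap: 0.75
grasp_force: 73.5
```

{"method": "shift_gripper", "body": {"offsets": {"motion":[[-32, 0, 0, 0, 0, 0, 0], [-37, 0, 0, 0, 0, 0, 0], [-37, 0, 0, 0, 0, 0, 0], [-36, 0, 0, 0, 0, 0, 0], [0, 0, 0, 0, 0, 0, 0], [0, 0, 0, 0, 0, 0, 0]]}}}

```text
time_s: 16.62
ee_pos: [455.2, 23.1, 111.0]
orientation: [-180.0, -0.1, -4.7]
contact_force: [1.3, 0.3, -2.2]
finger_gap: 0.748
grasp_force: 73.4
```

```bash
python3 -c "
from h import *
go(-142,-3,97,-4.7,True)"
```

```text
t 16.62 at [455.2  23.1 111. ] [-1.8e+02 -1.0e-01 -4.7e+00] tool d [-1. -0. 14.] dist 14.1 rz 0.0
```

{"method": "shift_gripper", "body": {"offsets": {"motion":[[0, 0, 7, 0, 0, 0, 0], [0, 0, 7, 0, 0, 0, 0], [0, 0, 1, 0, 0, 0, 0], [0, 0, 0, 0, 0, 0, 0]]}}}

```text
time_s: 17.12
ee_pos: [454.6, 23.0, 95.4]
orientation: [180.0, 0.0, -4.7]
contact_force: [0.2, 0.5, -1.5]
finger_gap: 0.75
grasp_force: 73.6
```

{"method": "shift_gripper", "body": {"offsets": {"motion":[[0, 0, 0, 0, 0, 0, 1], [0, 0, 0, 0, 0, 0, 1], [0, 0, 0, 0, 0, 0, 1], [0, 0, 0, 0, 0, 0, 1], [0, 0, -40, 0, 0, 0, 1], [0, 0, -60, 0, 0, 0, 1], [0, 0, 0, 0, 0, 0, 1], [0, 0, 0, 0, 0, 0, 1]]}}}

```text
time_s: 18.12
ee_pos: [454.3, 23.1, 195.8]
orientation: [-180.0, -0.0, -4.7]
contact_force: [-0.7, -0.2, -0.5]
finger_gap: 0.999
grasp_force: 0.0
```

```bash
python3 - <<'E'
from h import *
w=snap('wrist','w5.png'); cv2.imwrite('pics/w5b.png',cv2.convertScaleAbs(w[:,:,::-1],alpha=1.3,beta=20))
E
```

```text
(no output)
```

View pics/w5b.png

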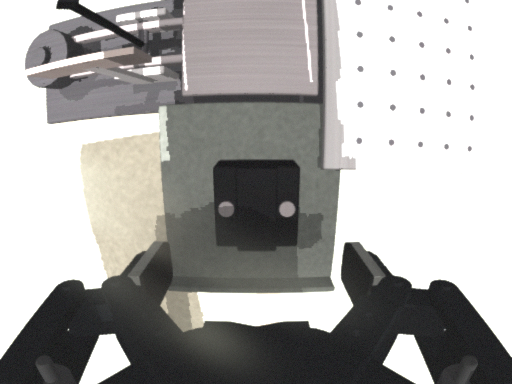

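Block B lies flat on the near shelf, with bolts at (226,209) and (288,209). The pan is empty and up, and the gripper is clear.

```bash
python3 -c "
from h import *
print(workorder.sign_off())"
```

```text
the job is handed in; nothing more can be done
None
```

The job is handed in, with no pass/fail result returned: block_a sank the pan (heavy) and is on the far shelf, and block_b left it up (light) and is on the near shelf; I slid both onto and off the pan with the gripper closed on them, rather than pushing, raised about 1–2 mm, and block_b was held level past the pan edge and lowered about 15 mm onto the shelf.

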